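# Press home the proud lens cell

## Task

Four white lens cells sit in dark steel nest blocks on the mat, and one of them stands about a centimetre proud of its neighbours. Press it gently and squarely on the middle of its top with the shut fingertips until it is fully home like the other three, keep it pressed for about two seconds so that it clips in, then draw the hand straight up and well clear (15 cm or so). Do not grip or lift anything, do not touch the other three cells, and leave the loose things lying around where they are.

Things in the scene. Friction and masses are not known exactly. Their poses are not given: they have to be found in the camera images.
- cell_1: one of four alike white ribbed lens cells, 34 mm across and 20 mm tall, mouth up; press on its top as on a flat disc. Origin at the centre of its underside, z up: its top is 20 mm above. Home, its top is 38 mm above the mat (z = 0). Three start home, one starts 9 to 13 mm proud; which place it has varies.
- seat_1 (a joint): how far cell_1 stands proud of home, in m: 0 home, up to 0.018. It slides only straight up and down and stays where it is left; pressing takes about 2 N at the start, 4 N at home, and 5 N at the hard stop 6 mm below home, from where it springs back to within 1.5 mm of home. Over 50 N would harm the lens.
- nest_1: the fixed dark steel block, 54x54 mm and 30 mm tall with two low screw ears, that holds cell_1; a home cell's top stands 8 mm above the block. Origin at the centre of its underside at mat level, z up.
- cell_2: one of four alike white ribbed lens cells, 34 mm across and 20 mm tall, mouth up; press on its top as on a flat disc. Origin at the centre of its underside, z up: its top is 20 mm above. Home, its top is 38 mm above the mat (z = 0). Three start home, one starts 9 to 13 mm proud; which place it has varies.
- seat_2 (a joint): how far cell_2 stands proud of home, in m: 0 home, up to 0.018. It slides only straight up and down and stays where it is left; pressing takes about 2 N at the start, 4 N at home, and 5 N at the hard stop 6 mm below home, from where it springs back to within 1.5 mm of home. Over 50 N would harm the lens.
- nest_2: the fixed dark steel block, 54x54 mm and 30 mm tall with two low screw ears, that holds cell_2; a home cell's top stands 8 mm above the block. Origin at the centre of its underside at mat level, z up.
- cell_3: one of four alike white ribbed lens cells, 34 mm across and 20 mm tall, mouth up; press on its top as on a flat disc. Origin at the centre of its underside, z up: its top is 20 mm above. Home, its top is 38 mm above the mat (z = 0). Three start home, one starts 9 to 13 mm proud; which place it has varies.
- seat_3 (a joint): how far cell_3 stands proud of home, in m: 0 home, up to 0.018. It slides only straight up and down and stays where it is left; pressing takes about 2 N at the start, 4 N at home, and 5 N at the hard stop 6 mm below home, from where it springs back to within 1.5 mm of home. Over 50 N would harm the lens.
- nest_3: the fixed dark steel block, 54x54 mm and 30 mm tall with two low screw ears, that holds cell_3; a home cell's top stands 8 mm above the block. Origin at the centre of its underside at mat level, z up.
- cell_4: one of four alike white ribbed lens cells, 34 mm across and 20 mm tall, mouth up; press on its top as on a flat disc. Origin at the centre of its underside, z up: its top is 20 mm above. Home, its top is 38 mm above the mat (z = 0). Three start home, one starts 9 to 13 mm proud; which place it has varies.
- seat_4 (a joint): how far cell_4 stands proud of home, in m: 0 home, up to 0.018. It slides only straight up and down and stays where it is left; pressing takes about 2 N at the start, 4 N at home, and 5 N at the hard stop 6 mm below home, from where it springs back to within 1.5 mm of home. Over 50 N would harm the lens.
- nest_4: the fixed dark steel block, 54x54 mm and 30 mm tall with two low screw ears, that holds cell_4; a home cell's top stands 8 mm above the block. Origin at the centre of its underside at mat level, z up.
- loose_cell: a loose white lens cell standing on the mat, 34 mm across, 20 mm tall; a loose bystander, origin at the centre of its underside.
- cartridge: a black film cartridge, 23x74x30 mm; a loose bystander, origin at the centre of its underside.
- tweezers: steel tweezers, 13x120x9 mm; a loose bystander, origin at the centre of its underside.
- driver: a small green screwdriver, 15x147x17 mm; a loose bystander, origin at the centre of its underside.
- loupe: a black eye loupe standing on its wide end, 39 mm across, 35 mm tall; a loose bystander, origin at the centre of its underside.
- shell: a black open moulded camera cover, 40x60x30 mm; a loose bystander, origin at the centre of its underside.

How it is judged:
On the way:
1. the proud cell is held down fully home, on the middle of its top (12 mm), by the fingertips for at least one second (value of joint seat_1 below 0.0015 m and contact force between the fingers and cell_1 above 0.5 N and horizontal distance between the grasp point and cell_1 below 0.012 m), for 1 s.
At the end, for the whole second after the job is handed in: No lens cell stands more than 1.5 mm above home and the hand is at least 10 cm away from the cell that was pressed (value of joint each of seat_1, seat_2, seat_3, seat_4 below 0.0015 m and distance between the grasp point and cell_1 above 0.1 m); the robot touches nothing.
It fails at once if one of the three home lens cells is touched or shifted (contact force between any of the fingers, the arm and cell_2 above 1 N or value of joint any of seat_2, seat_3, seat_4 above 0.0015 m or contact force between any of the fingers, the arm and cell_3 above 1 N or contact force between any of the fingers, the arm and cell_4 above 1 N).
It fails at once if a loose bystander is pushed more than 8 mm or tipped over (distance of any of loose_cell, cartridge, tweezers, driver, loupe, shell from where it was at the start of the episode above 0.008 m or angle between any of loose_cell, cartridge, tweezers, driver, loupe, shell's own z axis and vertical above 0.5 rad).
It fails at once if the proud cell is pressed with more than 50 N (contact force between any of the fingers, the arm and cell_1 above 50 N).
It fails at once if the proud cell is pulled up out of its nest (value of joint seat_1 above 0.0155 m).
It fails at once if the proud cell is gripped or shoved by its side instead of being pressed from above (contact force between the fingers and cell_1 above 0.5 N and z of the grasp point in the frame of cell_1 below 0.032 m).
It also fails if it takes over 35 s, if anything falls off the work surface, if the arm or the gripper's body presses on something with over 40 N, if the wrist force passes 120 N, or if a joint passes its speed limit or range.

## Robot

A 6-joint arm with a two-finger parallel gripper is mounted at the origin on a cart in front of the work surface, level with it; the furniture and walls round the work are solid. World frame = base frame: x ahead of the robot, y to its left, z up, the work surface at z = 0. Lengths are in m, angles in rad, forces in N, time in s.
With the tool pointing down it reaches from about 0.325 to 0.775 m from the base axis. Payload 5.5 kg.
Tool frame: the origin (TCP) lies midway between the tips of the shut fingers; the grasp point (between the pads) lies env.grip_point_offset behind it (env.grip_point_offset is the distance from the TCP to the grasp point, in m); z points along the fingers, y is the direction in which the jaws open and shut (so a half turn about z gives the same grasp; the last joint's range is limited). The gripper opens to 88 mm and grips with 3 to 60 N. Pads are 20 mm wide; open, the fingers measure 115 mm over their backs; the gripper's body (75 mm by 178 mm) begins 61 mm behind the grasp point.
Start: joints at [-1.242, 0.091, 1.231, -0, 1.82, -0.057], TCP at [0.226, -0.556, 0.223] pointing down, gripper open.
Joint ranges: [-2.87, 2.87], [-0.86, 2.18], [0.17, 2.46], [-1.51, 4.65], [0.06, 2.69], [-2.65, 2.65]. Speed limits (rad/s): [2.57, 2.57, 3.01, 3.14, 3.14, 3.14].

## Interface

Orientations are given as [roll, pitch, yaw] about the fixed x, y, z axes, in that order (R = Rz(yaw) Ry(pitch) Rx(roll)).
In Python, from workcell import env, snapshot, calibration gives the robot as it stands.
- The arm moves only by the tool jog_arm, never from a script. Its argument "moves" is a list of rows, each an object of numbers: "claw": the gripper command: -1 is shut, 1 is fully open, values between are in proportion; "x", "y", "z": the shift along the world's x, y, z in cm; "yaw": the turn about the world's z in degrees. In form: [{"claw": .., "x": .., "y": .., "z": .., "yaw": ..}, ...]. A call has 1 to 20 rows; each row is the pose to reach, as a shift and turn from the pose commanded when the call began; what a row does not reach only later rows make up. A row lasts 1/12 s, in which the tool goes at most 41.7 mm and 7.16 degrees, less where a joint would pass 70% of its speed; a pose out of reach is approached as far as the arm can. A call with a gripper value outside its range is refused whole. The fingers move at their own pace and stop on an object; "grip_force" is the grip in N (left out, the last holds). Time passes only in rows, so rows that repeat a pose let the fingers close. It gives the time, the measured TCP pose, the force and the opening at its end, in the units of the state.
- env.read_state(): the state, without advancing time (a new reading comes with each control period).
- snapshot(name): name is "scene" or "top"; returns (picture, depth): 420x560x3 uint8, red, green, blue; 420x560 float32, m along the optical axis (not along the pixel's ray), 0 where there is no reading.
- calibration(name): a dict with "fov_y" (degrees; the focal length in pixels is half the picture's height over the tangent of half this angle, whatever the lens; pixels are square), "cx", "cy" (the principal point, pixels), "rvec" (rotation vector, rad) and "tvec" (3), from world to camera coordinates, as OpenCV has them. Camera axes: x right, y down, z forward; pixel columns grow to the right and rows downward; lengths in m; the calibration is good to about 2 mm. A picture is of the moment at which its call begins. calibration takes no time and is no camera call.
- env.finish_job(): hands the job in, once; it reports no verdict.
The state is a dict: "t": time; "qpos": joint angles; "dq": joint speeds; "tau": joint torques, N m; "tcp_pos": TCP position; "ee_rot": TCP orientation; "contact_force": force on the tool from outside, world axes, zero at the start; "torque": the same for the moment, N m; "width": finger opening in m.
Only numpy, scipy, OpenCV 4.12 (cv2) and the standard library are available. Lean on these libraries where they do the work, as an engineer would, in place of code of your own. Each camera call takes 0.05 s, during which the arm holds its last target. There are 200 camera calls.

## Working session

There is one attempt and no reset: what is moved stays moved. The work goes in short steps, Python scripts to look and compute and a tool call to move; the robot and the scene stay as the last step left them, time stands still between calls to the robot, and variables do not carry over. Pictures are saved under pics/ and viewed, about 8 in all and at most 12, crops included, and the job is handed in when it is done.

Besides the shell and the picture viewer there is one more tool, called after "Emit:" by a JSON object that holds its "op" and its "data", one argument or row to a line. jog_arm: Moves the arm, as the interface text tells. Its arguments: {"type":"object","properties":{"moves":{"type":"array"},"grip_force":{"type":"number"}},"required":["moves"]}

```bash
mkdir -p pics
cat > h.py <<'E'
import numpy as np, cv2
from workcell import env, snapshot, calibration
def pts(name, depth):
    c=calibration(name); f=210/np.tan(np.radians(c["fov_y"])/2)
    R=cv2.Rodrigues(np.array(c["rvec"],float))[0]; t=np.array(c["tvec"],float).ravel()
    v,u=np.mgrid[0:420,0:560]
    P=np.stack([(u-c["cx"])/f*depth,(v-c["cy"])/f*depth,depth],-1)
    return (P-t)@R
E
python3 - <<'E'
from h import *
for n in("scene","top"):
    im,d=snapshot(n); cv2.imwrite(f"pics/{n}.png",im[:,:,::-1]); np.savez(n,im=im,d=d)
    W=pts(n,d); m=(im.min(2)>140)&(d>0)&(W[...,2]>.012)&(W[...,2]<.07)&(np.ptp(im.astype(int),axis=2)<50)
    k,l,s,c=cv2.connectedComponentsWithStats(m.astype(np.uint8))
    for i in range(1,k):
        if s[i,4]>25: 
            w=W[l==i]; print(n,c[i].round(),s[i],w.mean(0).round(4),np.percentile(w[:,2],[10,50,90]).round(4))
print(env.grip_point_offset,env.read_state())
E
```

```text
scene [479.  53.] [472  49  15   8  51] [ 0.4356 -0.5689  0.0678] [0.0663 0.0679 0.0692]
scene [474.  65.] [450  54  50  29 511] [ 0.4208 -0.501   0.0644] [0.0558 0.0669 0.0693]
scene [503.  58.] [490  54  28  10  88] [ 0.3714 -0.5734  0.0679] [0.0663 0.0681 0.0693]
scene [356. 150.] [350 141  15  18  75] [ 0.4978 -0.0434  0.0285] [0.0236 0.0271 0.0372]
scene [378. 146.] [366 141  24  11  70] [ 0.4688 -0.0916  0.0246] [0.023  0.025  0.0265]
scene [367. 158.] [355 146  20  21  90] [ 0.4599 -0.0259  0.0343] [0.0226 0.0281 0.0476]
scene [363. 171.] [359 167  10   8  52] [ 0.4538 -0.0054  0.0148] [0.0129 0.0147 0.0167]
scene [271. 176.] [264 168  15  16 152] [0.5894 0.1465 0.0344] [0.0298 0.0349 0.0385]
scene [321. 199.] [313 190  17  17 167] [0.464  0.1456 0.0341] [0.0298 0.0343 0.0383]
scene [240. 208.] [233 201  16  15 163] [0.5675 0.2699 0.0464] [0.0424 0.0471 0.0503]
scene [282. 218.] [274 212  16  14 138] [0.5044 0.222  0.0173] [0.0141 0.0174 0.02  ]
scene [541. 265.] [523 231  37  64 726] [0.0585 0.043  0.0144] [0.0124 0.014  0.0167]
scene [290. 241.] [281 233  18  17 198] [0.4442
[... 757 characters left out ...]
 [ 0.447  -0.0922  0.0237] [0.0199 0.024  0.0268]
0.0187 {'t': 0.1, 'qpos': array([-1.24169951e+00,  9.18102046e-02,  1.23173528e+00, -1.87716373e-05,
        1.81977342e+00, -5.66994734e-02]), 'dq': array([-0.00037595, -0.00115858, -0.00439511,  0.0008633 ,  0.0001584 ,
       -0.00154508]), 'tau': array([ 2.50782265e-03, -4.47857881e+01, -4.07570744e+01,  7.01659382e-02,
        2.84020894e-02, -1.19238930e-04]), 'tcp_pos': array([ 0.22569074, -0.5556675 ,  0.22162103]), 'ee_rot': array([-3.13986814e+00, -7.96535326e-05,  3.85791611e-01]), 'contact_force': array([-0.30245691,  0.75540774, -0.10296984]), 'torque': array([ 0.0293416 , -0.01712898,  0.0184611 ]), 'width': 0.08769115618060537}
```

View pics/top.png

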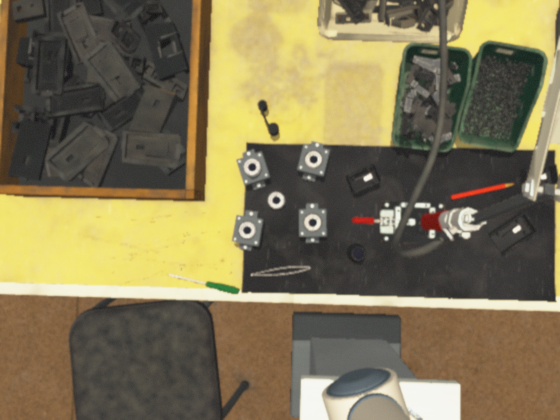

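View pics/scene.png

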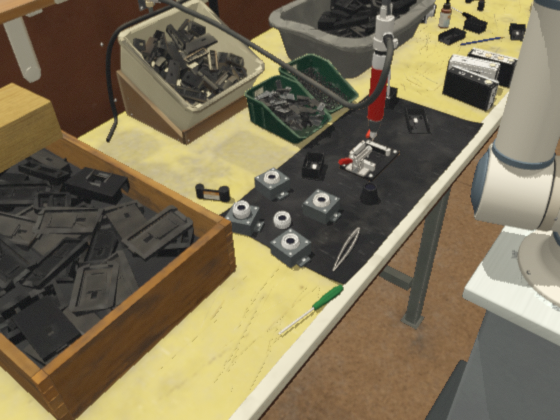

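Proud cell: the far-left nest, at top pixel (251,166), about (0.568, 0.268), top about 49 mm up. Next I'll refine its centre and map obstacle heights along the route, since there is a tall red fixture and a cable.

Run:
```python
from h import *
H={}
for n in("scene","top"):
    z=np.load(n+".npz"); im,d=z["im"],z["d"]; W=pts(n,d)
    m=(d>0)&(W[...,2]>.044)&(W[...,2]<.056)&(np.hypot(W[...,0]-.568,W[...,1]-.268)<.03)&(im.min(2)>110)
    w=W[m]; (c,r)=cv2.minEnclosingCircle(w[:,:2].astype(np.float32)); print(n,m.sum(),c,r,np.median(w[:,2]))
    v=W[d>0]
    for p in v:
        if .1<p[0]<.9 and -.75<p[1]<.6 and p[2]<1.2:
            k=(int(p[0]//.05),int(np.floor(p[1]/.05))); H[k]=max(H.get(k,0),p[2])
print("rows x, cols y (cm heights)"); ys=range(-15,12); print("     "+" ".join(f"{y*5:4d}" for y in ys))
for x in range(2,18): print(f"{x*5:4d} "+" ".join(f"{100*H.get((x,y),-.01):4.0f}" for y in ys))
im=np.load("top.npz")["im"]; cv2.imwrite("pics/crop.png",cv2.resize(im[130:310,220:460,::-1],None,fx=3.3,fy=3.3,interpolation=cv2.INTER_CUBIC))
```

```text
scene 142 (0.5672332644462585, 0.2688840627670288) 0.01698170229792595 0.04769043794309451
top 148 (0.5673490166664124, 0.2660302221775055) 0.016164325177669525 0.04709294435378364
rows x, cols y (cm heights)
      -75  -70  -65  -60  -55  -50  -45  -40  -35  -30  -25  -20  -15  -10   -5    0    5   10   15   20   25   30   35   40   45   50   55
  10    0    0    0    0    0    0    0    0    0    0    0    0    1    0   21   28   45   21    1    0    0    0    0    0    0    0    0
  15    0    0    0    0    0    0    0    0    0    0    0    0    0    0   20   46   48   21    0    0    0    0    0    0    0    0    0
  20   -1   -1   -1   -1   -1    0    0    0    0    0    0    0    0    0    0   21   20   -1   -1   -1   -1   -1    0    0    0    0    0
  25    0    0    0    0    0    0    0    0    0    0    0    0    0    0    0    0    0    0    0    0    0    0    0    0    0    0    0
  30    0    0    0    8    4    6    7    0    1    1    1    1    1    0    1    0    1    0    0    1    2    2    1    1    0    0    0
  35    0    0    0    7    7    7    7    0    1  
[... 788 characters left out ...]

  65   11   13   13   13   13   13   12   13   14   12    4    5    7   53    7    0    0    0    0    3    3    0   13   11   12   13   13
  70   10   10   13   13   10   10   -1    2   14   13    5    8    8   18    8    0    0    0    0    3    3    0   13   12   13   13   13
  75   10   11   12   13   11   10    7   -1   14   14    8    8    9   20   12   12   11   11    0    0    0    0   13   13   13   13   13
  80   -1    6   12   12   12   10    8   -1   14   14    8    8   14   21   21   12   12   14   13    0    0    0   13   13   13   13   12
  85    6    6    5   12   12    9   -1   -1   14   14    0    0   16   22   23   13   13   16    0    0    0    0   13   12   12   11   12
```

View pics/crop.png

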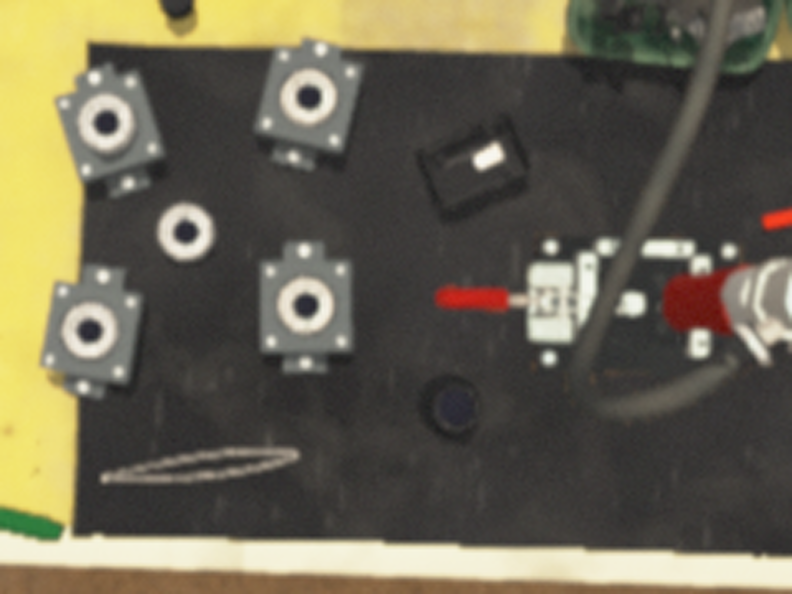

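Run:
```python
from h import *
for n in("scene","top"):
    z=np.load(n+".npz"); d=z["d"]; W=pts(n,d)
    for a in np.arange(.06,1.0,.06):
        m=(d>0)&(W[...,2]>a)&(W[...,2]<a+.06)&(W[...,0]>.27)&(W[...,0]<.75)&(W[...,1]>-.35)&(W[...,1]<.33)
        w=W[m]
        if len(w): print(n,f"{a:.2f}",len(w),"x",np.percentile(w[:,0],[0,2,50,100]).round(3),"y",np.percentile(w[:,1],[0,50,100]).round(3))
```

```text
scene 0.06 1850 x [0.453 0.458 0.692 0.75 ] y [-0.349 -0.095  0.073]
scene 0.12 1390 x [0.45  0.453 0.63  0.75 ] y [-0.349 -0.065  0.006]
scene 0.18 466 x [0.417 0.421 0.459 0.75 ] y [-0.085 -0.046  0.029]
scene 0.24 643 x [0.41  0.411 0.457 0.484] y [-0.077 -0.045  0.031]
scene 0.30 684 x [0.415 0.42  0.462 0.484] y [-0.079 -0.048  0.006]
scene 0.36 37 x [0.464 0.465 0.469 0.48 ] y [-0.071 -0.061 -0.058]
top 0.06 2219 x [0.454 0.466 0.694 0.75 ] y [-0.285 -0.071  0.072]
top 0.12 1444 x [0.453 0.459 0.596 0.75 ] y [-0.081 -0.063  0.004]
top 0.18 420 x [0.424 0.43  0.459 0.484] y [-0.06  -0.003  0.027]
top 0.24 514 x [0.411 0.412 0.446 0.487] y [-0.077 -0.045  0.027]
top 0.30 1006 x [0.417 0.42  0.457 0.485] y [-0.076 -0.047  0.005]
top 0.36 361 x [0.466 0.467 0.477 0.491] y [-0.083 -0.068 -0.06 ]
top 0.42 399 x [0.479 0.48  0.488 0.503] y [-0.107 -0.079 -0.071]
top 0.48 2463 x [0.487 0.492 0.554 0.654] y [-0.107 -0.08  -0.066]
```

Emit:
{"op": "jog_arm", "data": {
  "moves": [
    {"claw": -1, "x": 0, "y": 0, "z": 4},
    {"claw": -1, "x": 0, "y": 0, "z": 8},
    {"claw": -1, "x": -1, "y": 2.5, "z": 11},
    {"claw": -1, "x": -2.5, "y": 6, "z": 13},
    {"claw": -1, "x": -4, "y": 9.5, "z": 15},
    {"claw": -1, "x": -5.5, "y": 13, "z": 17},
    {"claw": -1, "x": -7, "y": 16.5, "z": 19},
    {"claw": -1, "x": -8, "y": 19.5, "z": 20},
    {"claw": -1, "x": -9, "y": 22, "z": 20},
    {"claw": -1, "x": -9.5, "y": 22.5, "z": 20},
    {"claw": -1, "x": -9.5, "y": 22.5, "z": 20},
    {"claw": -1, "x": -9.5, "y": 22.5, "z": 20}
  ]
}}

```text
$.moves[0]: bad value
```

Emit:
{"op": "jog_arm", "data": {
  "moves": [
    {"claw": -1, "x": 0, "y": 0, "z": 4, "yaw": 0},
    {"claw": -1, "x": 0, "y": 0, "z": 8, "yaw": 0},
    {"claw": -1, "x": -1, "y": 2.5, "z": 11, "yaw": 0},
    {"claw": -1, "x": -2.5, "y": 6, "z": 13, "yaw": 0},
    {"claw": -1, "x": -4, "y": 9.5, "z": 15, "yaw": 0},
    {"claw": -1, "x": -5.5, "y": 13, "z": 17, "yaw": 0},
    {"claw": -1, "x": -7, "y": 16.5, "z": 19, "yaw": 0},
    {"claw": -1, "x": -8, "y": 19.5, "z": 20, "yaw": 0},
    {"claw": -1, "x": -9, "y": 22, "z": 20, "yaw": 0},
    {"claw": -1, "x": -9.5, "y": 22.5, "z": 20, "yaw": 0},
    {"claw": -1, "x": -9.5, "y": 22.5, "z": 20, "yaw": 0},
    {"claw": -1, "x": -9.5, "y": 22.5, "z": 20, "yaw": 0}
  ]
}}

```text
t: 1.1
tcp_pos: [0.1308, -0.3315, 0.422]
ee_rot: [-3.141, -0.0, 0.385]
contact_force: [0.5, -0.7, -0.8]
width: 0.0114
```

Emit:
{"op": "jog_arm", "data": {
  "moves": [
    {"claw": -1, "x": 3.9, "y": 2.5, "z": 0, "yaw": 0},
    {"claw": -1, "x": 7.5, "y": 4.8, "z": 0, "yaw": 0},
    {"claw": -1, "x": 10.8, "y": 7.5, "z": 0, "yaw": 0},
    {"claw": -1, "x": 13.7, "y": 10.6, "z": 0, "yaw": 0},
    {"claw": -1, "x": 16.3, "y": 14, "z": 0, "yaw": 0},
    {"claw": -1, "x": 18.4, "y": 17.8, "z": 0, "yaw": 0},
    {"claw": -1, "x": 20, "y": 21.7, "z": 0, "yaw": 0},
    {"claw": -1, "x": 21.1, "y": 25.8, "z": 0, "yaw": 0},
    {"claw": -1, "x": 21.8, "y": 29.9, "z": 0, "yaw": 0},
    {"claw": -1, "x": 21.9, "y": 34, "z": 0, "yaw": 0},
    {"claw": -1, "x": 21.5, "y": 38.2, "z": 0, "yaw": 0},
    {"claw": -1, "x": 20.5, "y": 42.5, "z": 0, "yaw": 0},
    {"claw": -1, "x": 19.1, "y": 46.5, "z": 0, "yaw": 0},
    {"claw": -1, "x": 17.2, "y": 50.5, "z": 0, "yaw": 0},
    {"claw": -1, "x": 17.2, "y": 50.5, "z": 0, "yaw": 0},
    {"claw": -1, "x": 17.2, "y": 50.5, "z": 0, "yaw": 0},
    {"claw": -1, "x": 17.2, "y": 50.5, "z": 0, "yaw": 0}
  ]
}}

```text
t: 2.52
tcp_pos: [0.3036, 0.1751, 0.4211]
ee_rot: [3.141, 0.004, 0.389]
contact_force: [0.5, 0.1, -0.2]
width: 0.0008
```

Emit:
{"op": "jog_arm", "data": {
  "moves": [
    {"claw": -1, "x": 3, "y": 1, "z": -1, "yaw": 7},
    {"claw": -1, "x": 6, "y": 2, "z": -3, "yaw": 14},
    {"claw": -1, "x": 9, "y": 3, "z": -5, "yaw": 21},
    {"claw": -1, "x": 12, "y": 4, "z": -7, "yaw": 28},
    {"claw": -1, "x": 15, "y": 5, "z": -9, "yaw": 35},
    {"claw": -1, "x": 18, "y": 6, "z": -11, "yaw": 42},
    {"claw": -1, "x": 21, "y": 7, "z": -13, "yaw": 49},
    {"claw": -1, "x": 23, "y": 8, "z": -15, "yaw": 56},
    {"claw": -1, "x": 25, "y": 9, "z": -17, "yaw": 63},
    {"claw": -1, "x": 26.4, "y": 9.3, "z": -19, "yaw": 68},
    {"claw": -1, "x": 26.4, "y": 9.3, "z": -22, "yaw": 68},
    {"claw": -1, "x": 26.4, "y": 9.3, "z": -25, "yaw": 68},
    {"claw": -1, "x": 26.4, "y": 9.3, "z": -27, "yaw": 68},
    {"claw": -1, "x": 26.4, "y": 9.3, "z": -27, "yaw": 68},
    {"claw": -1, "x": 26.4, "y": 9.3, "z": -27, "yaw": 68},
    {"claw": -1, "x": 26.4, "y": 9.3, "z": -27, "yaw": 68}
  ]
}}

```text
t: 3.85
tcp_pos: [0.568, 0.266, 0.1538]
ee_rot: [3.14, -0.0, 1.571]
contact_force: [0.3, 0.1, 0.6]
width: 0.0007
```

Run:
```python
from h import *
im,d=snapshot("scene"); cv2.imwrite("pics/s2.png",cv2.resize(im[110:290,180:400,::-1],None,fx=3.3,fy=3.3,interpolation=cv2.INTER_CUBIC))
s=env.read_state(); print(s["t"],s["tcp_pos"],s["ee_rot"],s["contact_force"],s["qpos"])
```

```text
3.9 [0.56810849 0.26649367 0.1547779 ] [ 3.13883937e+00 -1.03320004e-03  1.57138686e+00] [-0.04291312  0.23560808  0.28445551] [ 3.84446402e-01  1.59299885e-01  1.27669472e+00 -7.37299443e-05
  1.70265820e+00  3.83847493e-01]
```

View pics/s2.png

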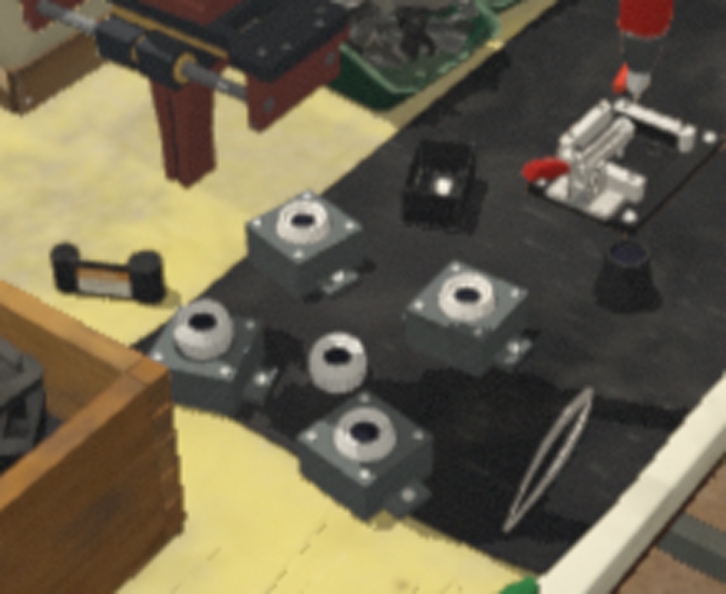

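The proud cell is at crop pixel (203,330), visibly higher than the other three, and the shut hand is directly above it. Descending in stages.

Emit:
{"op": "jog_arm", "data": {
  "moves": [
    {"claw": -1, "x": 0, "y": 0.1, "z": -3, "yaw": 0},
    {"claw": -1, "x": 0, "y": 0.1, "z": -6, "yaw": 0},
    {"claw": -1, "x": 0, "y": 0.1, "z": -8, "yaw": 0},
    {"claw": -1, "x": 0, "y": 0.1, "z": -9, "yaw": 0},
    {"claw": -1, "x": 0, "y": 0.1, "z": -9.4, "yaw": 0},
    {"claw": -1, "x": 0, "y": 0.1, "z": -9.4, "yaw": 0},
    {"claw": -1, "x": 0, "y": 0.1, "z": -9.4, "yaw": 0}
  ]
}}

```text
t: 4.48
tcp_pos: [0.5679, 0.2684, 0.061]
ee_rot: [3.139, -0.001, 1.573]
contact_force: [-0.3, -0.0, -0.0]
width: 0.0007
```

Emit:
{"op": "jog_arm", "data": {
  "moves": [
    {"claw": -1, "x": 0, "y": 0, "z": -0.2, "yaw": 0},
    {"claw": -1, "x": 0, "y": 0, "z": -0.4, "yaw": 0},
    {"claw": -1, "x": 0, "y": 0, "z": -0.6, "yaw": 0},
    {"claw": -1, "x": 0, "y": 0, "z": -0.8, "yaw": 0},
    {"claw": -1, "x": 0, "y": 0, "z": -1.0, "yaw": 0},
    {"claw": -1, "x": 0, "y": 0, "z": -1.2, "yaw": 0},
    {"claw": -1, "x": 0, "y": 0, "z": -1.4, "yaw": 0},
    {"claw": -1, "x": 0, "y": 0, "z": -1.6, "yaw": 0},
    {"claw": -1, "x": 0, "y": 0, "z": -1.6, "yaw": 0},
    {"claw": -1, "x": 0, "y": 0, "z": -1.6, "yaw": 0}
  ]
}}

```text
t: 5.32
tcp_pos: [0.5669, 0.2682, 0.0424]
ee_rot: [3.141, -0.0, 1.573]
contact_force: [0.9, -0.0, 1.0]
width: 0.0002
```

Emit:
{"op": "jog_arm", "data": {
  "moves": [
    {"claw": -1, "x": 0, "y": 0, "z": -0.2, "yaw": 0},
    {"claw": -1, "x": 0, "y": 0, "z": -0.4, "yaw": 0},
    {"claw": -1, "x": 0, "y": 0, "z": -0.6, "yaw": 0},
    {"claw": -1, "x": 0, "y": 0, "z": -0.8, "yaw": 0},
    {"claw": -1, "x": 0, "y": 0, "z": -0.8, "yaw": 0},
    {"claw": -1, "x": 0, "y": 0, "z": -0.8, "yaw": 0}
  ]
}}

```text
t: 5.82
tcp_pos: [0.5669, 0.2681, 0.0343]
ee_rot: [3.141, -0.0, 1.573]
contact_force: [1.7, 0.4, 2.6]
width: 0.0006
```

Emit:
{"op": "jog_arm", "data": {
  "moves": [
    {"claw": -1, "x": 0, "y": 0, "z": -0.1, "yaw": 0},
    {"claw": -1, "x": 0, "y": 0, "z": -0.1, "yaw": 0},
    {"claw": -1, "x": 0, "y": 0, "z": -0.1, "yaw": 0},
    {"claw": -1, "x": 0, "y": 0, "z": -0.1, "yaw": 0}
  ]
}}

```text
t: 6.15
tcp_pos: [0.5669, 0.2682, 0.0337]
ee_rot: [3.141, -0.0, 1.573]
contact_force: [1.1, 0.5, 3.1]
width: 0.0004
```

Emit:
{"op": "jog_arm", "data": {
  "moves": [
    {"claw": -1, "x": 0, "y": 0, "z": 0, "yaw": 0},
    {"claw": -1, "x": 0, "y": 0, "z": 0, "yaw": 0},
    {"claw": -1, "x": 0, "y": 0, "z": 0, "yaw": 0},
    {"claw": -1, "x": 0, "y": 0, "z": 0, "yaw": 0},
    {"claw": -1, "x": 0, "y": 0, "z": 0, "yaw": 0},
    {"claw": -1, "x": 0, "y": 0, "z": 0, "yaw": 0},
    {"claw": -1, "x": 0, "y": 0, "z": 0, "yaw": 0},
    {"claw": -1, "x": 0, "y": 0, "z": 0, "yaw": 0},
    {"claw": -1, "x": 0, "y": 0, "z": 0, "yaw": 0},
    {"claw": -1, "x": 0, "y": 0, "z": 0, "yaw": 0},
    {"claw": -1, "x": 0, "y": 0, "z": 0, "yaw": 0},
    {"claw": -1, "x": 0, "y": 0, "z": 0, "yaw": 0},
    {"claw": -1, "x": 0, "y": 0, "z": 0, "yaw": 0},
    {"claw": -1, "x": 0, "y": 0, "z": 0, "yaw": 0},
    {"claw": -1, "x": 0, "y": 0, "z": 0, "yaw": 0},
    {"claw": -1, "x": 0, "y": 0, "z": 0, "yaw": 0},
    {"claw": -1, "x": 0, "y": 0, "z": 0, "yaw": 0},
    {"claw": -1, "x": 0, "y": 0, "z": 0, "yaw": 0},
    {"claw": -1, "x": 0, "y": 0, "z": 0, "yaw": 0},
    {"claw": -1, "x": 0, "y": 0, "z": 0, "yaw": 0}
  ]
}}

```text
t: 7.82
tcp_pos: [0.5668, 0.2681, 0.0337]
ee_rot: [3.141, -0.0, 1.573]
contact_force: [2.7, 1.0, 3.6]
width: 0.0005
```

Emit:
{"op": "jog_arm", "data": {
  "moves": [
    {"claw": -1, "x": 0, "y": 0, "z": 0, "yaw": 0},
    {"claw": -1, "x": 0, "y": 0, "z": 0, "yaw": 0},
    {"claw": -1, "x": 0, "y": 0, "z": 0.5, "yaw": 0},
    {"claw": -1, "x": 0, "y": 0, "z": 1, "yaw": 0},
    {"claw": -1, "x": 0, "y": 0, "z": 2, "yaw": 0},
    {"claw": -1, "x": 0, "y": 0, "z": 5, "yaw": 0},
    {"claw": -1, "x": 0, "y": 0, "z": 8, "yaw": 0},
    {"claw": -1, "x": 0, "y": 0, "z": 11, "yaw": 0},
    {"claw": -1, "x": 0, "y": 0, "z": 14, "yaw": 0},
    {"claw": -1, "x": 0, "y": 0, "z": 16, "yaw": 0},
    {"claw": -1, "x": 0, "y": 0, "z": 16, "yaw": 0},
    {"claw": -1, "x": 0, "y": 0, "z": 16, "yaw": 0},
    {"claw": -1, "x": 0, "y": 0, "z": 16, "yaw": 0}
  ]
}}

```text
t: 8.9
tcp_pos: [0.5663, 0.2679, 0.1922]
ee_rot: [-3.139, 0.001, 1.573]
contact_force: [0.1, 0.8, 0.3]
width: 0.0004
```

Run:
```python
from h import *
im,d=snapshot("scene"); cv2.imwrite("pics/s3.png",cv2.resize(im[110:290,180:400,::-1],None,fx=3.3,fy=3.3,interpolation=cv2.INTER_CUBIC))
W=pts("scene",d); C=[(.5672,.268),(.589,.146),(.464,.145),(.4445,.2745)]
z=np.load("scene.npz"); W0=pts("scene",z["d"])
for c in C:
  for w,i in((W0,z["im"]),(W,im)):
    m=(np.hypot(w[...,0]-c[0],w[...,1]-c[1])<.022)&(w[...,2]>.028)&(w[...,2]<.06)&(i.min(2)>110)
    print(c,m.sum(),np.percentile(w[m][:,2],[50,90,97]).round(4))
s=env.read_state(); print(s["t"],s["tcp_pos"],s["contact_force"])
```

```text
(0.5672, 0.268) 242 [0.0456 0.0496 0.0507]
(0.5672, 0.268) 197 [0.0327 0.0367 0.038 ]
(0.589, 0.146) 183 [0.0338 0.0382 0.0393]
(0.589, 0.146) 187 [0.0338 0.0379 0.0392]
(0.464, 0.145) 212 [0.0335 0.0379 0.0391]
(0.464, 0.145) 213 [0.0344 0.0379 0.0393]
(0.4445, 0.2745) 263 [0.0338 0.038  0.0392]
(0.4445, 0.2745) 227 [0.0344 0.0382 0.0395]
8.95 [0.56601349 0.26776297 0.19133993] [-1.21390453 -0.36316869  0.11543296]
```

View pics/s3.png

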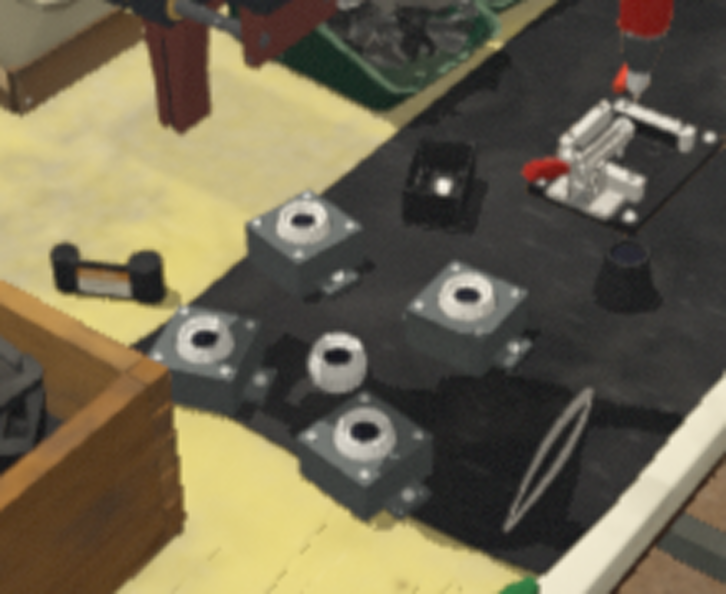

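The pressed cell, now at crop pixel (205,340), sits level with its neighbours and nothing else has moved. Handing in.

```bash
python3 -c "from workcell import env; print(env.finish_job())"
```

```text
the job is handed in; nothing more can be done
None
```

The proud cell, in the far-left nest at about (0.567, 0.268), is now home, and I have handed the job in. I kept the hand raised and close to the base to pass the tall press and its cable, then pressed with the shut fingertips. I held the cell down for about 2 s at 3–4 N measured, with the fingertips at 34 mm (home is 38 mm), then drew straight up about 16 cm.

**Last checks:**
- **Pressed cell:** its measured top went from about 50 mm to about 37–38 mm. The other three read about 38 mm, the same as before.
- **Loose things:** nothing had visibly moved in the final picture of the nest area. The green screwdriver lies mostly outside that picture, so I did not check it.
- **Contact force:** the wrist reading was back to noise level, about 1 N, after the hand was clear.

No check failed or disagreed; the hand-in gave no verdict.

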